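Fit a banding gauge's pointer arm and start its clamp screw

TASK

Slip the pointer arm's sleeve fully down onto the gauge's post with its pointer reaching out over the banding wheel, then stand the crank screw in the hollow top of the post. Turn the screw backward (anticlockwise seen from above) until it has ridden up and dropped into the start of the thread, then one full turn forward so that it is started but still loose. Finish holding: keep the screw gripped in the fingers just there, so that I can still swing the pointer to the bowl before it is tightened, and do not disturb the bowl standing on the wheel.

Things in the scene. Friction and masses are not known exactly. Their poses are not given: they have to be found in the camera images.
- gauge_post: Fixed gauge left of the banding wheel: round grey cast foot 97 mm across, grey post, bright steel collar 46 mm across, its flat top (the shoulder) 115 mm above the table, then a hollow steel spigot 30 mm across and 50 mm tall with a chamfered rim. Origin: on the post's axis at table height; z up; x towards a thin mark on the collar's side, over which the screw's handle stands when the screw drops
- post_shoulder (a point): Centre of the collar's flat top, 115 mm above the table, on which the sleeve must sit
- post_mouth (a point): Centre of the spigot's open top, 165 mm above the table. Inside: 23 mm bore with a coarse right-hand round thread (one start, lead 7 mm, 1.5 turns, 17 mm clear inside its ridge, upper end 5 mm below the rim); from 22 to 72 mm below the rim a plain 17 mm guide hole
- pointer_arm: Loose pointer arm, 0.25 kg: upright aluminium sleeve 46 mm outside, 52 mm tall, bore 32.5 mm flared to 37.5 mm at its foot, with a level 8 mm steel rod tapering to a point. Origin: centre of the sleeve's underside; z up; x along the rod, whose axis is 36 mm up and which starts at an 18 mm clamp cube 21 to 41 mm from the axis. Grasp the sleeve with a finger on its +y and one on its -y side
- pointer_tip (a point): The pointer's fine tip, 165 mm out along x and 36 mm above the sleeve's underside
- clamp_screw: Loose steel crank screw, 0.36 kg, balanced, upright in the rest block. Origin: centre of its nose (lower end); z up; x towards its handle. Up from the nose: pilot 15.8 mm across, chamfered; right-hand thread 22 mm across from 36 to 52 mm; flange 44 mm across, 64 to 68; crank bar 16 mm wide, 74 to 84, reaching 54 mm either side (handle at +x, 22 mm ball at -x); round boss 24 mm across, 84 to 108
- thread_end (a point): On the screw's axis at the lower end of its thread, 36 mm above the nose. Stood in the post, it rests on the post's thread 2 to 9 mm below post_mouth by its angle. Turned anticlockwise it climbs 7 mm a turn to the top, then falls 7 mm by its weight if not gripped, to 9 mm below post_mouth; clockwise from there it goes down 7 mm a turn, tight on the sleeve after about 2.4 turns
- screw_grip (a point): On the screw's axis, 106 mm above the nose, 2 mm below the top of the boss: where the TCP may be to carry the screw
- crank_handle (a point): Middle of the upright handle: 45 mm from the screw's axis along x, 104 mm above the nose. A plain round black grip 14 mm across, fixed to the bar, from 84 to 120 mm above the nose. Pushed or pinched it can be led round the post in a 45 mm circle; the screw turns freely and stays at the angle where it is left
- rest_block: Fixed pine block in which the screw stands, its flange on the top: 64 mm wide (y), 70 mm tall, a 27 mm hole 66 mm deep. Origin: on the hole's axis at table height; the block reaches 32 mm to -x and 88 mm to +x. Two 5 mm pins stand 14 mm out of the +x part, 62 and 76 mm from the hole
- wheel_centre (a point): Centre of the banding wheel's round flat head, 208 mm across, 98 mm above the table
- pinch_bowl: Small loose clay bowl 68 mm across and 36 mm tall standing on the wheel head, its rim 134 mm above the table. Origin: centre of its underside

How it is judged (in metres and radians):
On the way, in this order (a step that is already met when the one before it is completed fails the run):
1. the sleeve sits fully down on the shoulder, let go, its pointer's tip over the wheel head (horizontal distance between pointer_arm and post_shoulder below 0.003 m and z of pointer_arm in the frame of post_shoulder below 0.002 m and angle between pointer_arm's own z axis and vertical below 0.06 rad and horizontal distance between pointer_tip and wheel_centre below 0.104 m and contact force between the fingers and pointer_arm below 0.3 N), for 0.2 s.
2. the screw stands in the post and has ridden up to near the end of the thread (thread end 1 to 4.5 mm below the mouth, handle short of the mark) (horizontal distance between thread_end and post_mouth below 0.003 m and angle between clamp_screw's own z axis and vertical below 0.09 rad and z of thread_end in the frame of post_mouth between -0.0045 and -0.001 m and y of crank_handle in the frame of gauge_post below 0.01 m), for 0.25 s.
3. the screw has dropped into the start of the thread (thread end 7.2 to 11 mm below the mouth, handle past the mark) (horizontal distance between thread_end and post_mouth below 0.003 m and angle between clamp_screw's own z axis and vertical below 0.09 rad and z of thread_end in the frame of post_mouth between -0.011 and -0.0072 m and y of crank_handle in the frame of gauge_post above -0.012 m), for 0.1 s.
At the end, for the whole second after the job is handed in: fingers grip the screw (over 1.5 N); it is at rest, upright (5 deg), one turn past the drop (thread end 13.2 to 19.2 mm below the mouth), not pressing on the sleeve; sleeve home on the shoulder (2 mm), untouched, pointer tip over the wheel head (within 104 mm of its centre) (all of step 1 and horizontal distance between thread_end and post_mouth below 0.003 m and angle between clamp_screw's own z axis and vertical below 0.09 rad and z of thread_end in the frame of post_mouth between -0.0192 and -0.0132 m and contact force between the fingers and clamp_screw above 1.5 N and linear speed of clamp_screw below 0.02 m/s and contact force between clamp_screw and pointer_arm below 0.5 N); the arm keeps its last pose, push and grip.
It fails at once if the bowl on the wheel is moved by more than 10 mm (distance of pinch_bowl from where it was at the start of the episode above 0.01 m).
It also fails if it takes over 72 s, if anything falls off the work surface, if the arm or the gripper's body presses on something with over 40 N, if the wrist force passes 120 N, or if a joint passes its speed limit or range.

ROBOT

A 6-joint arm with a two-finger parallel gripper is mounted at the origin on a cart in front of the work surface, level with it; the furniture and walls round the work are solid. World frame = base frame: x ahead of the robot, y to its left, z up, the work surface at z = 0. Lengths are in m, angles in degrees, forces in N, time in s.
With the tool pointing down it reaches from about 0.3 to 0.75 m from the base axis. Payload 8.5 kg.
Tool frame: the origin (TCP) lies between the finger pads, 19 mm behind the fingertips; this is the grasp point; z points along the fingers, x is the direction in which the jaws open and shut, and the axes are right-handed (so a half turn about z gives the same grasp; the last joint's range is limited). The gripper opens to 85 mm and grips with 20 to 120 N. Pads are 22 mm wide; open, the fingers measure 114 mm over their backs; the gripper's body (76 mm by 85 mm) begins 54 mm behind the grasp point. The pads swing forward as they close: fully open they stand 13 mm farther back than shut.
Start: joints at [-76.679, 21.807, 74.336, -0, 83.858, -12.336], TCP at [0.238, -0.496, 0.25] pointing down, gripper open.
Joint ranges: [-178.18, 178.18], [-50.72, 133.34], [12.68, 142.11], [-81.47, 261.47], [9.98, 163.14], [-165.26, 165.26]. Speed limits (degrees/s): [136.94, 136.94, 180, 180, 180, 180].

INTERFACE

Orientations are given as a 3x3 rotation matrix whose columns are the frame's x, y, z axes.
In Python, from rig import * gives the robot as it stands.
- The arm moves only by the shell command python3 -m crank 'ROWS' [FORCE]. ROWS is JSON, one flat list of numbers, 7 for each row, row after row: the turn, a rotation vector about the world's x, y, z in rad, then the shift along the world's x, y, z in m, then the opening in per cent of the stroke, from 0 (shut) to 100 (fully open). A call has 1 to 20 rows; each row shifts and turns the commanded pose from where the row before left it; what a row does not reach is not made up. A row lasts 1/10 s, in which the tool goes at most 50 mm and 8.59 degrees, less where a joint would pass 70% of its speed; a pose out of reach is approached as far as the arm can. A call is refused whole if a number of a shift passes 0.05 or a number of a turn 0.15, either way. A call with a gripper value outside its range is refused whole. The fingers move at their own pace and stop on an object; FORCE is the grip in N (left out, the last holds). Time passes only in rows, so rows that do not move let the fingers close. It gives the time, the measured TCP pose, the force and the opening at its end, in the units of the state.
- observe(): the state, without advancing time (a new reading comes with each control period).
- get_image(name): name is "scene" or "top" or "wrist"; returns a dict with "frame" (480x640x3 uint8, red, green, blue), "fov_y" (degrees; the focal length in pixels is half the picture's height over the tangent of half this angle, whatever the lens; pixels are square), "cx", "cy" (the principal point, pixels), "world_to_cam" (4x4, takes a point from world to camera coordinates). Camera axes: x right, y up, looking along -z (the intrinsics and any distortion apply to the point x, -y, -z); pixel columns grow to the right and rows downward; lengths in m; the calibration is good to about 2 mm. A picture is of the moment at which its call begins. There is no depth.
- close_job(): hands the job in, once; it reports no verdict.
The state is a dict: "time_s": time; "q": joint angles; "qvel": joint speeds; "joint_efforts": joint torques, N m; "position": TCP position; "tool_rot": TCP orientation; "ft_force": force on the tool from outside, world axes, zero at the start; "wrist_torque": the same for the moment, N m; "grip_width": finger opening in m.
Only numpy, scipy, OpenCV 4.12 (cv2) and the standard library are available. Lean on these libraries where they do the work, as an engineer would, in place of code of your own. Each camera call takes 0.05 s, during which the arm holds its last target. There are 200 camera calls.

## Working session

There is one attempt and no reset: what is moved stays moved. The work goes in short steps, Python scripts to look and compute and a shell command to move; the robot and the scene stay as the last step left them, time stands still between calls to the robot, and variables do not carry over. Pictures are saved under pics/ and viewed, about 8 in all and at most 12, crops included, and the job is handed in when it is done.

```bash
ls; mkdir -p pics; cat > h.py <<'E'
from rig import *
import numpy as np, cv2
def cam(n):
    d=get_image(n); d['f']=240/np.tan(np.radians(d['fov_y'])/2); return d
def ray(d,u,v):
    M=np.array(d['world_to_cam']); R=M[:3,:3]; c=-R.T@M[:3,3]
    return c, R.T@np.array([(u-d['cx'])/d['f'],-(v-d['cy'])/d['f'],-1.])
def onz(d,u,v,z):
    c,r=ray(d,u,v); return c+r*(z-c[2])/r[2]
def proj(d,p):
    M=np.array(d['world_to_cam']); q=M[:3,:3]@np.array(p)+M[:3,3]
    return d['cx']+d['f']*q[0]/-q[2], d['cy']-d['f']*q[1]/-q[2]
def tri(L):
    A=np.zeros((3,3));b=np.zeros(3)
    for d,u,v in L:
        c,r=ray(d,u,v); r=r/np.linalg.norm(r);P=np.eye(3)-np.outer(r,r);A+=P;b+=P@c
    p=np.linalg.solve(A,b); return p,[np.round(np.subtract(proj(d,p),(u,v)),1) for d,u,v in L]
E
python3 - <<'E'
from h import *
import pickle
D={}
for n in('scene','top','wrist'):
    d=cam(n);D[n]=d;cv2.imwrite(f'pics/{n}0.png',d['frame'][:,:,::-1])
    print(n,{k:v for k,v in d.items() if k not in('frame',)})
pickle.dump(D,open('d0.pkl','wb'))
print(observe())
E
```

```text
pics
scene {'fov_y': 50.0986020429771, 'cx': 317.9723778495708, 'cy': 238.41131806700128, 'world_to_cam': array([[-8.18366017e-01, -5.74696972e-01,  6.72416202e-04,
         3.42833741e-01],
       [ 2.98908907e-01, -4.24645093e-01,  8.54593477e-01,
        -2.48215911e-01],
       [-4.90846745e-01,  6.99571251e-01,  5.19297157e-01,
        -1.25501343e+00],
       [ 0.00000000e+00,  0.00000000e+00,  0.00000000e+00,
         1.00000000e+00]]), 'f': np.float64(513.5275502379627)}
top {'fov_y': 45.813204687184374, 'cx': 319.40406423241996, 'cy': 230.10504629312234, 'world_to_cam': array([[-0.02830288, -0.99942721, -0.0185525 ,  0.02305487],
       [ 0.98739675, -0.03084374,  0.15522992, -0.4503519 ],
       [-0.15571323, -0.01392522,  0.98770414, -1.31152251],
       [ 0.        ,  0.        ,  0.        ,  1.        ]]), 'f': np.float64(567.976976489268)}
wrist {'fov_y': 68.349266951948, 'cx': 320.53919727414154, 'cy': 242.64574513365528, 'world_to_cam': array([[ 0.43273056, -0.90152183, -0.00162925, -0.54899553],
       [ 0.87064515,  0.41837732, -0.2587227 ,  0.03239094],
       [ 0
[... 236 characters left out ...]
25407e-03,
        8.38587476e+01, -1.23343075e+01]), 'qvel': array([ 0.04032772, -0.03077419, -0.05763108,  0.02723342, -0.00617377,
        0.07748502]), 'joint_efforts': array([ 2.46244075e-03, -4.48624241e+01, -2.31344551e+01, -1.73289109e-04,
        3.83184597e-03, -9.77476191e-06]), 'position': array([ 0.23807219, -0.4955766 ,  0.24956887]), 'tool_rot': array([[ 4.32915999e-01, -9.01434237e-01, -2.32309379e-04],
       [-9.01433631e-01, -4.32915986e-01,  1.07662498e-03],
       [-1.07107706e-03, -2.56676693e-04, -9.99999393e-01]]), 'ft_force': array([0.18078124, 0.70076888, 0.29533105]), 'wrist_torque': array([-0.02284563, -0.02054798, -0.07392254]), 'grip_width': 0.08541084993091369}
```

View pics/top0.png

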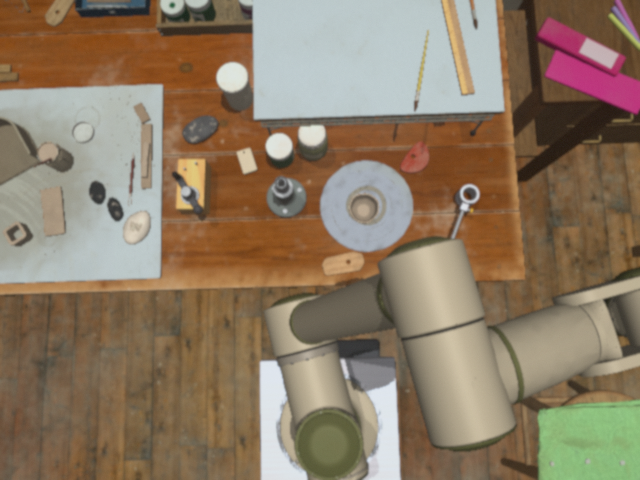

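View pics/scene0.png

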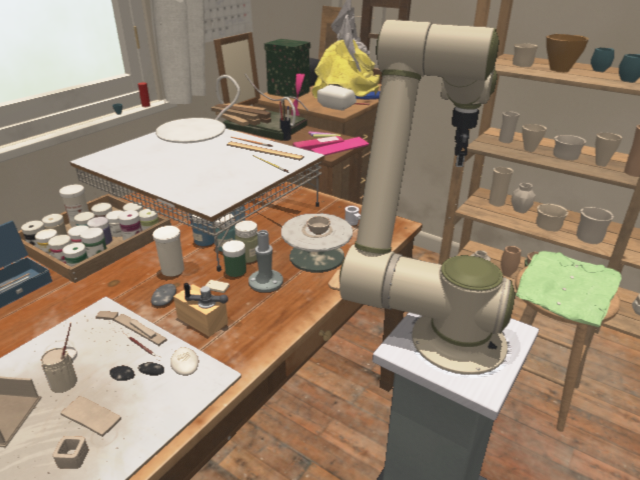

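The top view shows the rest block and screw at about (190,190), gauge post (284,190), wheel (366,205) with bowl, and pointer sleeve (468,194), its rod pointing to (455,237). The scene view shows block (203,300), post (265,255) and a raised board behind. Next I'll zoom in on these.

```bash
python3 - <<'E'
from h import *
import pickle
D=pickle.load(open('d0.pkl','rb'))
t=D['top'];s=D['scene']
for n,u,v,z in(('spigot',283,184,.165),('foot',286,198,0),('wheel',366,205,.098),('bowl',364,206,.134),('sleeve',468,193,.052),('rod',455,237,.036),('boss',187,190,.175),('boardedge',380,120,.2)): print(n,onz(t,u,v,z).round(3))
A=t['frame'][140:260,160:340];B=t['frame'][140:260,320:500]
a=np.vstack([cv2.resize(x,(600,400),interpolation=cv2.INTER_CUBIC) for x in(A,)])
b=cv2.resize(B,(600,400),interpolation=cv2.INTER_CUBIC)
w=D['wrist']['frame']
c=cv2.resize(s['frame'][190:350,140:380],(480,320),interpolation=cv2.INTER_CUBIC)
o=np.zeros((600,800,3),np.uint8)
o[:270,:400]=cv2.resize(A,(400,270),interpolation=cv2.INTER_CUBIC);o[:270,400:]=cv2.resize(B,(400,270),interpolation=cv2.INTER_CUBIC)
o[275:595,:480]=c; o[275:515,480:800]=cv2.resize(w,(320,240))
cv2.imwrite('pics/z1.png',o[:,:,::-1])
E
```

```text
spigot [0.534 0.084 0.165]
foot [0.539 0.09  0.   ]
wheel [ 0.495 -0.099  0.098]
bowl [ 0.486 -0.092  0.134]
sleeve [ 0.526 -0.343  0.052]
rod [ 0.424 -0.309  0.036]
boss [0.525 0.291 0.175]
boardedge [ 0.659 -0.129  0.2  ]
```

View pics/z1.png

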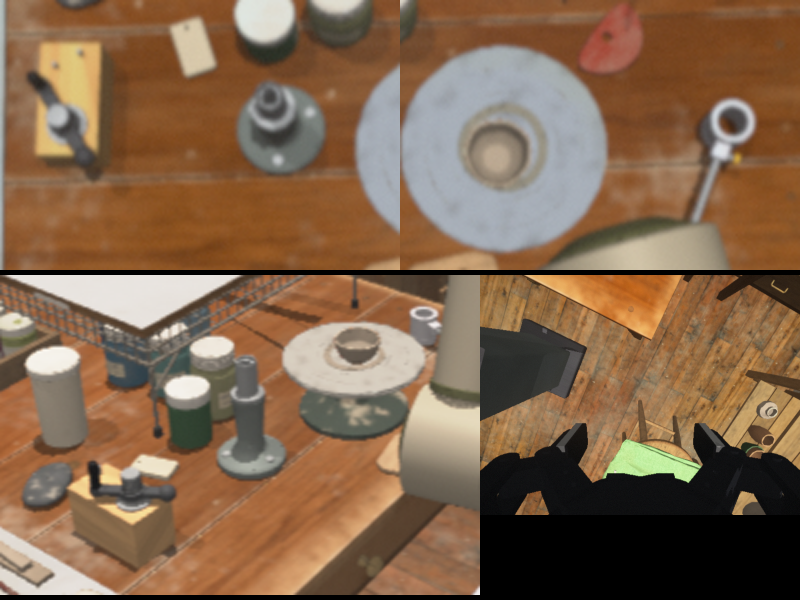

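The zooms show a handle at the block's upper left, a ball at lower right, the post's hollow spigot, and the sleeve with its rod at about azimuth 160°. I'll move over the sleeve and look from close by.

```bash
python3 -m crank '[0,0,-0.096,0.028,0.022,0,100, 0,0,-0.096,0.028,0.022,0,100, 0,0,-0.096,0.028,0.022,0,100, 0,0,-0.096,0.028,0.022,0,100, 0,0,-0.096,0.028,0.022,0,100, 0,0,-0.096,0.028,0.022,0,100, 0,0,-0.096,0.028,0.022,0,100, 0,0,-0.096,0.026,0.022,0,100, 0,0,0,0,0,0,100]'
python3 - <<'E'
from h import *
import pickle
d=cam('wrist'); pickle.dump(d,open('w1.pkl','wb')); t=cam('top');pickle.dump(t,open('t1.pkl','wb'))
o=np.hstack([d['frame'],cv2.resize(t['frame'][140:260,440:500],(160,320)).repeat(1,0)[:320].copy() if 0 else np.zeros((480,160,3),np.uint8)])
o[:,640:]=cv2.resize(t['frame'][160:310,430:480],(160,480),interpolation=cv2.INTER_CUBIC)
cv2.imwrite('pics/w1.png',o[:,:,::-1])
o=observe();print(o['position'],o['tool_rot'],o['q'])
E
```

```text
time_s: 1.05
position: [0.4623, -0.3171, 0.2497]
tool_rot: [[-0.313, -0.95, 0.0], [-0.95, 0.313, 0.001], [-0.001, 0.0, -1.0]]
ft_force: [-0.1, -0.1, 0.1]
grip_width: 0.0855
[ 0.4603118  -0.31935668  0.24972616] [[-3.12654874e-01 -9.49866597e-01 -6.14015060e-04]
 [-9.49866795e-01  3.12654783e-01  2.40740153e-04]
 [-3.66962845e-05  6.58501099e-04 -9.99999783e-01]] [-4.68516809e+01  2.28712159e+01  7.26792835e+01 -1.63095508e-02
  8.44836238e+01  6.13691897e+01]
```

View pics/w1.png

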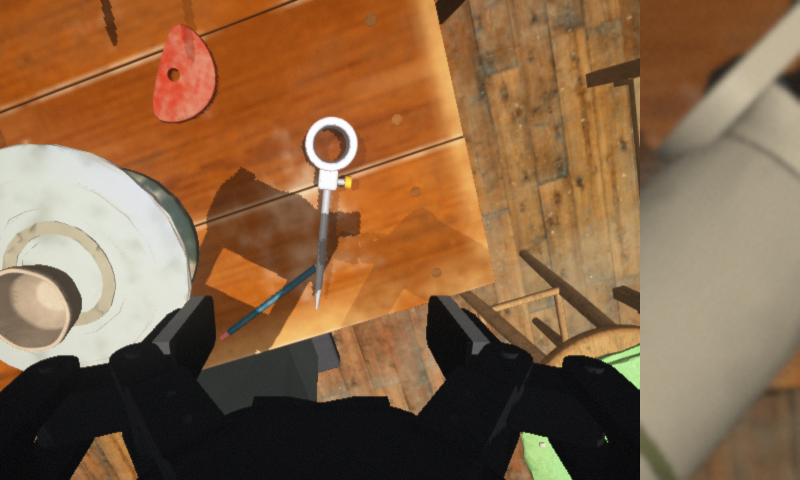

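The wrist view shows the sleeve's ring at about (330,143) and the pointer tip at (317,307). I'll fit the ring, and check the post and screw in the top and scene pictures.

```bash
cat >> h.py <<'E'
def ring(d,box,lo=170,sat=40):
    "enclosing ellipse of bright grey blob in box x0,y0,x1,y1"
    x0,y0,x1,y1=box; h=cv2.cvtColor(d['frame'][y0:y1,x0:x1],cv2.COLOR_RGB2HSV)
    m=((h[:,:,2]>lo)&(h[:,:,1]<sat)).astype(np.uint8)
    C,_=cv2.findContours(m,cv2.RETR_EXTERNAL,cv2.CHAIN_APPROX_NONE); c=max(C,key=cv2.contourArea)
    e=cv2.fitEllipse(cv2.convexHull(c)); return (e[0][0]+x0,e[0][1]+y0),e[1],m
E
python3 - <<'E'
from h import *
import pickle
w=pickle.load(open('w1.pkl','rb'));D=pickle.load(open('d0.pkl','rb'));t=D['top'];s=D['scene']
(c,ax,m)=ring(w,(300,112,362,170)); print(c,ax)
p=onz(w,*c,.052);tip=onz(w,317,308,.036);print(p,tip,np.hypot(*(tip-p)[:2]),np.degrees(np.arctan2(*(tip-p)[1::-1])))
print('diam',np.mean(ax)/w['f']*(.373-.052))
c2,ax2,_=ring(t,(455,180,482,206),150,60);print('top',c2,ax2,onz(t,*c2,.052),tri([(w,*c),(t,*c2)]))
# post rim: scene & top by eye
for a,b in(((283,183.5),(264.5,234)),): print('post',tri([(t,*a),(s,*b)]))
o=np.zeros((600,800,3),np.uint8)
o[:,:400]=cv2.resize(t['frame'][170:230,262:302],(400,600),interpolation=cv2.INTER_CUBIC)
o[:,400:]=cv2.resize(s['frame'][225:300,243:293],(400,600),interpolation=cv2.INTER_CUBIC)
cv2.imwrite('pics/z2.png',o[:,:,::-1])
E
```

```text
(330.8092041015625, 143.73389053344727) (51.577789306640625, 53.99866485595703)
[ 0.52573805 -0.34620268  0.052     ] [ 0.37371275 -0.28262043  0.036     ] 0.16478590359869327 157.30362787892705
diam 0.047936919509728365
top (468.6051139831543, 194.53560066223145) (19.521495819091797, 23.3369083404541) [ 0.52195524 -0.34400158  0.052     ] (array([ 0.52529942, -0.34701149,  0.0384949 ]), [array([0.6, 0.3]), array([-0.2, -0.2])])
post (array([0.53615686, 0.08400391, 0.15869146]), [array([0.2, 0.3]), array([-0.3, -0.1])])
```

View pics/z2.png

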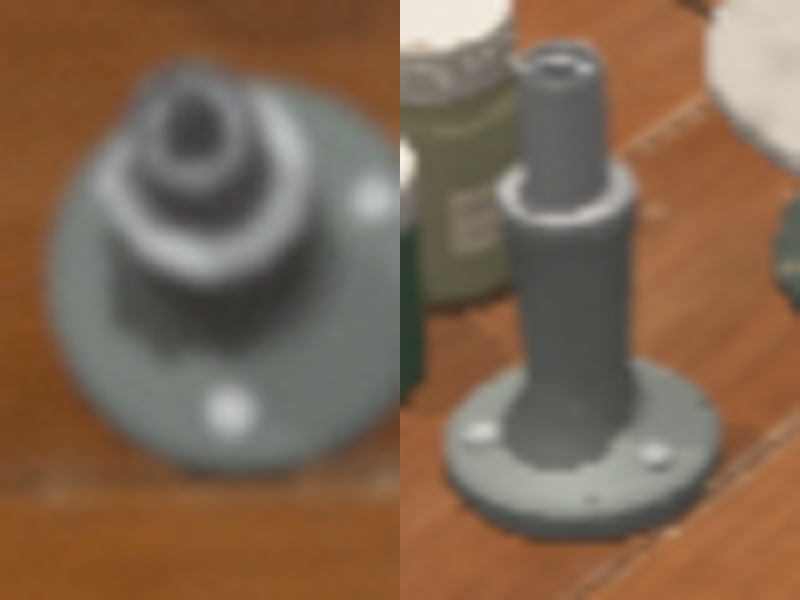

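The post crop shows the open spigot top at about (282,183) in the top view and (264,233) in the scene. The collar mark isn't visible yet. I'll go closer for a second view of the sleeve.

```bash
python3 -m crank '[0,0,-0.026,0.006,-0.0025,-0.035,100, 0,0,-0.026,0.006,-0.0025,-0.035,100, 0,0,-0.026,0.007,-0.0025,-0.03,100, 0,0,0,0,0,0,100, 0,0,0,0,0,0,100]'
python3 - <<'E'
from h import *
import pickle
w=pickle.load(open('w1.pkl','rb'));d=cam('wrist'); pickle.dump(d,open('w2.pkl','wb'))
cv2.imwrite('pics/w2.png',d['frame'][:,:,::-1])
u,v=map(int,proj(d,(.5257,-.3462,.052)));print(u,v)
r1=ring(w,(300,112,362,168));r2=ring(d,(u-60,max(v-60,0),u+60,v+45))
print(r1[:2],r2[:2]);print(tri([(w,*r1[0]),(d,*r2[0])]),onz(d,*r2[0],.052))
h=cv2.cvtColor(d['frame'],cv2.COLOR_RGB2HSV);print(h[v,u],h[v,u-38:u+38:4,2])
o=observe();print(o['position'],o['tool_rot'][:,0])
E
```

```text
time_s: 1.65
position: [0.4787, -0.328, 0.1507]
tool_rot: [[-0.388, -0.922, -0.0], [-0.922, 0.388, -0.0], [0.0, 0.0, -1.0]]
ft_force: [-0.3, -0.7, 0.4]
grip_width: 0.0853
319 173
((330.8354721069336, 143.6132106781006), (51.66542053222656, 53.64447784423828)) ((319.82861709594727, 175.49172973632812), (72.18299865722656, 82.78780364990234))
(array([ 0.52566728, -0.34604959,  0.06498086]), [array([0.2, 0.1]), array([-0.3, -0.1])]) [ 0.52464608 -0.34579916  0.052     ]
[ 12 171 191] [171 254 255 240 115 157 158 160 161 170 191 187 182 180 108 109 134 254
 255]
[ 0.47896948 -0.32815018  0.15159472] [-0.38761964 -0.92181893  0.00092926]
```

View pics/w2.png

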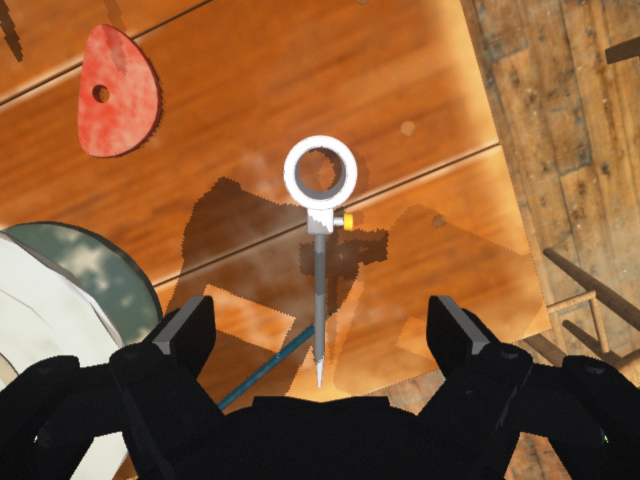

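The ring is at about (320.5,171.5), 73 px wide, which gives 46 mm at the right height. The rod is vertical in the picture, so the yaw is right. Next I'll descend and grasp.

```bash
python3 -m crank '[0,0,0,0.024,-0.0095,0,100, 0,0,0,0.0235,-0.0092,0,100, 0,0,0,0,0,-0.03,100, 0,0,0,0,0,-0.03,100, 0,0,0,0,0,-0.03,100, 0,0,0,0,0,-0.0275,100, 0,0,0,0,0,0,100, 0,0,0,0,0,0,30, 0,0,0,0,0,0,30, 0,0,0,0,0,0,30, 0,0,0,0,0,0,30, 0,0,0,0,0,0,30, 0,0,0,0,0,0,30]' 50
python3 -m crank '[0,0,0,0,0,0,30, 0,0,0,0,0,0,30, 0,0,0,0,0,0.02,30, 0,0,0,0,0,0.05,30, 0,0,0,0,0,0.05,30,0,0,0,0,0,0.05,30, 0,0,0,0,0,0,30]'
python3 - <<'E'
from h import *
import pickle
D=pickle.load(open('d0.pkl','rb'));t=D['top']
w=cam('wrist');cv2.imwrite('pics/w3.png',w['frame'][:,:,::-1]);pickle.dump(w,open('w3.pkl','wb'))
o=observe();print(o)
E
```

```text
time_s: 3.0
position: [0.5273, -0.3467, 0.0349]
tool_rot: [[-0.388, -0.922, 0.003], [-0.922, 0.388, -0.003], [0.001, -0.004, -1.0]]
ft_force: [-0.4, 1.0, 6.5]
grip_width: 0.0452
time_s: 3.7
position: [0.5283, -0.3474, 0.2112]
tool_rot: [[-0.387, -0.922, 0.011], [-0.922, 0.387, -0.01], [0.005, -0.014, -1.0]]
ft_force: [0.7, -1.0, -2.3]
grip_width: 0.0452
{'time_s': 3.75, 'q': array([-4.40392286e+01,  3.15620835e+01,  6.49337446e+01,  1.29766309e-03,
        8.30272326e+01,  6.87592675e+01]), 'qvel': array([-0.07702304,  3.85248574,  5.70529349, -0.15105235, -1.73788496,
        0.091732  ]), 'joint_efforts': array([ 1.05132626e-01, -5.90556622e+01, -2.62510157e+01, -1.34461749e-02,
        3.30431079e-01,  3.79684498e-04]), 'position': array([ 0.52738915, -0.34653227,  0.20693189]), 'tool_rot': array([[-0.38750282, -0.92184899,  0.0059995 ],
       [-0.92186365,  0.38747143, -0.00577032],
       [ 0.00299473, -0.00776673, -0.99996535]]), 'ft_force': array([ 0.08636358,  0.87633228, -2.93671562]), 'wrist_torque': array([ 0.00323589,  0.00111766, -0.00375797]), 'grip_width': 0.04564812578643179}
```

```bash
python3 -m crank '[0,0,0,0,0,0.03,30, 0,0,0.117,-0.003,0.0302,0.003,30, 0,0,0.117,-0.003,0.0302,0.003,30, 0,0,0.117,-0.003,0.0302,0.003,30, 0,0,0.117,-0.003,0.0302,0.003,30, 0,0,0.117,-0.003,0.0302,0.003,30, 0,0,0.117,-0.003,0.0302,0.003,30, 0,0,0.117,-0.003,0.0302,0.003,30, 0,0,0.117,-0.003,0.0302,0.003,30, 0,0,0.117,-0.003,0.0302,0.003,30, 0,0,0.117,-0.003,0.0302,0.003,30, 0,0,0.117,-0.003,0.0302,0.003,30, 0,0,0.117,-0.003,0.0302,0.003,30, 0,0,0,0,0,0,30, 0,0,0,0,0,0,30]'
python3 - <<'E'
from h import *
import pickle
w=cam('wrist');cv2.imwrite('pics/w4.png',w['frame'][:,:,::-1]);pickle.dump(w,open('w4.pkl','wb'))
o=observe();print(o['position'],o['tool_rot'],o['q'],o['ft_force']); print(proj(w,(.535,.084,.165)))
E
```

```text
time_s: 5.25
position: [0.4901, 0.0169, 0.2677]
tool_rot: [[0.845, -0.535, -0.002], [-0.535, -0.845, 0.0], [-0.002, 0.001, -1.0]]
ft_force: [-0.1, -0.7, -2.3]
grip_width: 0.045
[0.49033487 0.0162287  0.26773314] [[ 8.44115155e-01 -5.36159522e-01 -1.60395370e-03]
 [-5.36160083e-01 -8.44116317e-01  9.29170946e-05]
 [-1.40374188e-03  7.81543224e-04 -9.99998709e-01]] [-1.19545223e+01  1.50947561e+01  8.14198251e+01 -1.39147418e-02
  8.35764285e+01  2.04696695e+01] [ 0.27975977 -0.14512474 -2.01474012]
(np.float64(323.667775660848), np.float64(123.49375990519266))
```

View pics/w4.png

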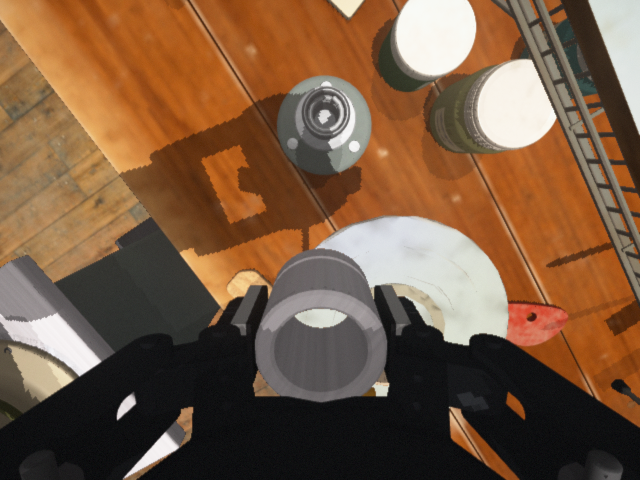

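The post's spigot is at about (325,112), 11 px above the prediction. A zoom will refine it.

```bash
python3 - <<'E'
from h import *
import pickle
w=pickle.load(open('w4.pkl','rb'));D=pickle.load(open('d0.pkl','rb'));t=D['top'];s=D['scene']
o=np.zeros((560,800,3),np.uint8)
o[:]=cv2.resize(w['frame'][65:177,245:405],(800,560),interpolation=cv2.INTER_CUBIC)
cv2.imwrite('pics/z4.png',o[:,:,::-1])
for v in (110,112): print(onz(w,324.5,v,.165), onz(t,281.5,183,.165),tri([(w,324.5,v),(t,281.5,183),(s,264,232)]))
E
```

```text
[0.53953593 0.0902544  0.165     ] [0.53647229 0.08716452 0.165     ] (array([0.53679376, 0.08773449, 0.16631659]), [array([-1.6,  6.1]), array([-0.3, -0.3]), array([-1.,  0.])])
[0.53893177 0.08929496 0.165     ] [0.53647229 0.08716452 0.165     ] (array([0.53663832, 0.08738162, 0.16620403]), [array([-1.5,  4.8]), array([-0.1, -0.2]), array([-0.9, -0. ])])
```

View pics/z4.png

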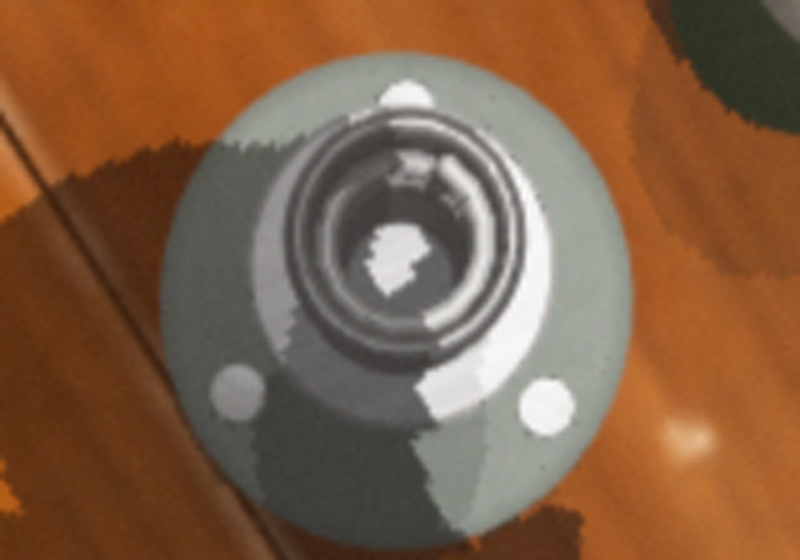

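The rim circle centres at about (325.9,111), 47 px wide (30 mm, as it should be). The collar centres at about (325.4,120.4). Using the held sleeve's ring in the same picture (256–387 wide, bottom at 402) I can get a relative offset.

```bash
python3 - <<'E'
from h import *
import pickle
w=pickle.load(open('w4.pkl','rb'));D=pickle.load(open('d0.pkl','rb'));t=D['top'];s=D['scene']
T=np.array([.49033,.01623,.26773]);X=np.array([.844,-.536,0]);Y=np.array([-.536,-.844,0])
m=onz(w,325.9,111,.165);c=onz(w,325.4,120.4,.115);print('mouth',m,'collar',c,'foot',onz(w,324.2,125,.008))
a=np.linspace(0,6.28,200)
def ext(cx,cy,z,r):
    P=np.array([proj(w,T*[1,1,0]+X*(cx+r*np.cos(b))+Y*(cy+r*np.sin(b))+[0,0,z]) for b in a]);return P[:,0].min(),P[:,0].max(),P[:,1].min(),P[:,1].max()
for dy in(-.004,-.002,0,.002,.004): print(dy,np.round(ext(0,dy,.2855,.023),1))
print('mouth rim ext',np.round(ext((m-T)@X,(m-T)@Y,.165,.015),1))
print('rel',(m-T)@X,(m-T)@Y)
f=w['frame']; g=cv2.cvtColor(f,cv2.COLOR_RGB2GRAY); print(g[385:412,321],g[330,245:275],g[330,370:398])
E
```

```text
mouth [0.53994619 0.08932354 0.165     ] collar [0.53920938 0.08760422 0.115     ] foot [0.54085249 0.09015769 0.008     ]
-0.004 [252.7 390.1 277.9 400.7]
-0.002 [253.  389.8 283.8 405.5]
0 [253.3 389.5 289.6 410.3]
0.002 [253.5 389.2 295.4 415. ]
0.004 [253.8 388.9 301.1 419.7]
mouth rim ext [301.  350.8  84.1 137. ]
rel 0.0026979235111051422 -0.08828522879058044
[ 83  81  85  82  84  85  88 100 106 106 105 104 104 106 106 106 101  51
  21  19  14  14  16  12  12  15  17] [ 88  40  32  29  32  29  21  19  18  17  17  26  63  99 101 103 105 114
 123 123 117 114 112 110 114 126 149 154 151 140] [108 110 114 137 136 120 113 109 110 110 107 107 109 104  65  27  19  13
  15  15  19  30  29  30  26  34  86  92]
```

```bash
python3 -m crank '[0,0,0,0.016,0.0239,0,30, 0,0,0,0.016,0.0239,0,30, 0,0,0,0.0165,0.0238,0,30, 0,0,0,0,0,-0.03,30, 0,0,0,0,0,-0.028,30, 0,0,0,0,0,0,30, 0,0,0,0,0,0,30]'
python3 -m crank '[0,0,0,0,0,-0.006,30, 0,0,0,0,0,-0.005,30, 0,0,0,0,0,-0.004,30, 0,0,0,0,0,-0.003,30,0,0,0,0,0,0,30]'
```

```text
time_s: 6.0
position: [0.5395, 0.0872, 0.2108]
tool_rot: [[0.844, -0.537, -0.001], [-0.537, -0.844, -0.0], [-0.0, 0.0, -1.0]]
ft_force: [0.5, 0.4, -1.8]
grip_width: 0.0456
time_s: 6.5
position: [0.5393, 0.0884, 0.1925]
tool_rot: [[0.845, -0.535, 0.001], [-0.535, -0.845, 0.001], [0.0, -0.001, -1.0]]
ft_force: [1.7, 2.8, -1.9]
grip_width: 0.0448
```

The sleeve is over the rim with only a small side push towards +y. I'll nudge that way and continue down.

```bash
python3 -m crank '[0,0,0,0.0004,0.0007,-0.003,30, 0,0,0,0,0,-0.004,30, 0,0,0,0,0,-0.004,30, 0,0,0,0,0,0,30]'
python3 -m crank '[0,0,0,0,0,-0.004,30, 0,0,0,0,0,-0.004,30, 0,0,0,0,0,-0.004,30, 0,0,0,0,0,0,30]'
```

```text
time_s: 6.9
position: [0.5395, 0.0891, 0.1808]
tool_rot: [[0.845, -0.535, -0.001], [-0.535, -0.845, 0.001], [-0.001, -0.0, -1.0]]
ft_force: [2.2, 4.5, -4.1]
grip_width: 0.0449
time_s: 7.3
position: [0.5396, 0.0891, 0.1689]
tool_rot: [[0.845, -0.535, -0.0], [-0.535, -0.845, 0.001], [-0.001, -0.001, -1.0]]
ft_force: [1.2, 5.6, -4.7]
grip_width: 0.0452
```

```bash
python3 -m crank '[0,0,0,0.0004,0.0015,-0.002,30, 0,0,0,0,0,-0.004,30, 0,0,0,0,0,-0.004,30, 0,0,0,0,0,-0.003,30, 0,0,0,0,0,0,30]'
python3 -m crank '[0,0,0,0,0.0005,-0.002,30, 0,0,0,0,0,-0.002,30, 0,0,0,0,0,-0.0015,30, 0,0,0,0,0,0,30]'
```

```text
time_s: 7.8
position: [0.5397, 0.0901, 0.1559]
tool_rot: [[0.845, -0.536, -0.001], [-0.536, -0.845, -0.0], [-0.001, 0.001, -1.0]]
ft_force: [-0.4, -0.9, -1.5]
grip_width: 0.0451
time_s: 8.2
position: [0.5398, 0.0907, 0.1508]
tool_rot: [[0.845, -0.535, -0.0], [-0.535, -0.845, 0.0], [-0.0, 0.0, -1.0]]
ft_force: [0.3, -0.6, -2.0]
grip_width: 0.0452
```

```bash
python3 -m crank '[0,0,0,0,-0.0004,-0.001,30, 0,0,0,0,0,-0.001,30, 0,0,0,0,0,0,30]'
```

```text
time_s: 8.5
position: [0.54, 0.0903, 0.1498]
tool_rot: [[0.845, -0.535, 0.001], [-0.535, -0.845, -0.0], [0.001, -0.0, -1.0]]
ft_force: [-1.9, 0.1, 4.0]
grip_width: 0.0452
```

It's seated, with contact at TCP z 0.1495. I'll release, rise, and head towards the screw, stopping where the camera can see it.

```bash
python3 -m crank '[0,0,0,0,0,0,100, 0,0,0,0,0,0,100, 0,0,0,0,0,0,100, 0,0,0,0,0,0,100, 0,0,0,0,0,0.03,100, 0,0,0,0,0,0.05,100, 0,0,0,0,0,0.03,100, 0,0,0,-0.025,-0.04,0,100, 0,0,0,-0.023,-0.03,0,100, 0,0,0,0,0,0,100, 0,0,0,0,0,0,100]'
python3 - <<'E'
from h import *
import pickle
w=cam('wrist');s=cam('scene');t=cam('top');pickle.dump((w,s,t),open('w5.pkl','wb'))
o=observe();print(o['position'],o['tool_rot'],o['q'],o['ft_force']); print(proj(w,(.54,.0902,.167)))
u,v=map(int,proj(s,(.54,.09,.14)))
o=np.zeros((600,800,3),np.uint8);print(u,v)
o[:300,:400]=cv2.resize(w['frame'][50:230,200:440],(400,300),interpolation=cv2.INTER_CUBIC)
o[:300,400:]=cv2.resize(t['frame'][160:235,230:330],(400,300),interpolation=cv2.INTER_CUBIC)
o[300:,:400]=cv2.resize(s['frame'][v-38:v+37,u-50:u+50],(400,300),interpolation=cv2.INTER_CUBIC)
o[300:,400:]=cv2.resize(t['frame'][150:225,150:250],(400,300),interpolation=cv2.INTER_CUBIC)
cv2.imwrite('pics/z5.png',o[:,:,::-1])
E
```

```text
time_s: 9.6
position: [0.4919, 0.02, 0.2593]
tool_rot: [[0.844, -0.537, 0.001], [-0.537, -0.844, 0.0], [0.0, -0.0, -1.0]]
ft_force: [0.7, 1.0, 0.5]
grip_width: 0.0852
[0.49240549 0.02092691 0.25888552] [[ 8.45052164e-01 -5.34683869e-01  2.34766311e-05]
 [-5.34683865e-01 -8.45052148e-01  1.77612563e-04]
 [-7.51275952e-05 -1.62644457e-04 -9.99999984e-01]] [-1.13642142e+01  1.56640932e+01  8.21206463e+01  1.03372346e-02
  8.22159470e+01  2.09568605e+01] [-0.53838246  0.21666074  0.62452766]
(np.float64(325.12984842197), np.float64(114.66235606613608))
262 240
```

View pics/z5.png

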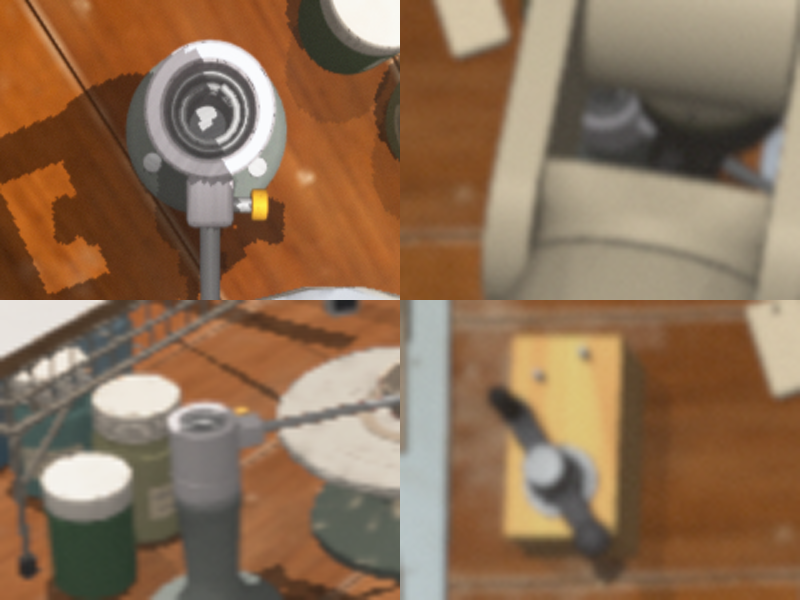

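The sleeve is home in all views, with the bore visible at about wrist (326,117) and the pointer over the wheel. Screw in the top view: boss (186.5,192.5), handle (176.2,175), ball (198,208.8).

```bash
python3 - <<'E'
from h import *
import pickle
w,s,t=pickle.load(open('w5.pkl','rb'))
print('mouth',onz(w,326,117.3,.165),'sleevetop',onz(w,327.2,116.6,.167))
b=onz(t,186.5,192.5,.114);h=onz(t,176.2,175,.126);k=onz(t,198,208.8,.085)
print(b,h,k,np.hypot(*(h-b)[:2]),[np.degrees(np.arctan2(*(x)[1::-1])) for x in(h-b,b-k,h-k)])
E
```

```text
mouth [0.53976738 0.08883284 0.165     ] sleevetop [0.54044449 0.0886664  0.167     ]
[0.5340231  0.30700235 0.114     ] [0.57237093 0.32762319 0.126     ] [0.50146721 0.28738589 0.085     ] 0.04354049203200487 [np.float64(28.268320508914837), np.float64(31.070946056426624), np.float64(29.574565283634495)]
```

```bash
python3 -m crank '[0,0,-0.061,-0.0024,0.0314,-0.0024,100, 0,0,-0.061,-0.0024,0.0314,-0.0024,100, 0,0,-0.061,-0.0024,0.0314,-0.0024,100, 0,0,-0.061,-0.0024,0.0314,-0.0024,100, 0,0,-0.061,-0.0024,0.0314,-0.0024,100, 0,0,-0.061,-0.0024,0.0314,-0.0024,100, 0,0,-0.061,-0.0024,0.0314,-0.0024,100, 0,0,-0.061,-0.0024,0.0314,-0.0024,100, 0,0,0,0,0,0,100, 0,0,0,0,0,0,100]'
python3 - <<'E'
from h import *
import pickle
w=cam('wrist');pickle.dump(w,open('w6.pkl','wb'))
o=observe();print(o['position'],o['tool_rot'][:,0],o['q']); u,v=proj(w,(.534,.307,.114));print(u,v)
u,v=int(u),max(int(v),90)
cv2.imwrite('pics/z6.png',cv2.resize(w['frame'][v-90:v+90,u-120:u+120],(800,600),interpolation=cv2.INTER_CUBIC)[:,:,::-1]);print('origin',u-120,v-90)
E
```

```text
time_s: 10.75
position: [0.4725, 0.2725, 0.2393]
tool_rot: [[0.497, -0.867, -0.001], [-0.867, -0.497, -0.0], [0.0, 0.001, -1.0]]
ft_force: [0.1, -0.5, -0.5]
grip_width: 0.0853
[0.47274221 0.27173886 0.23955633] [ 4.96321349e-01 -8.68138873e-01  1.25581038e-04] [ 1.74526824e+01  2.17903647e+01  7.61489975e+01 -1.32225935e-02
  8.20869192e+01  7.76975879e+01]
321.91432821179365 141.6094511596346
origin 201 51
```

View pics/z6.png

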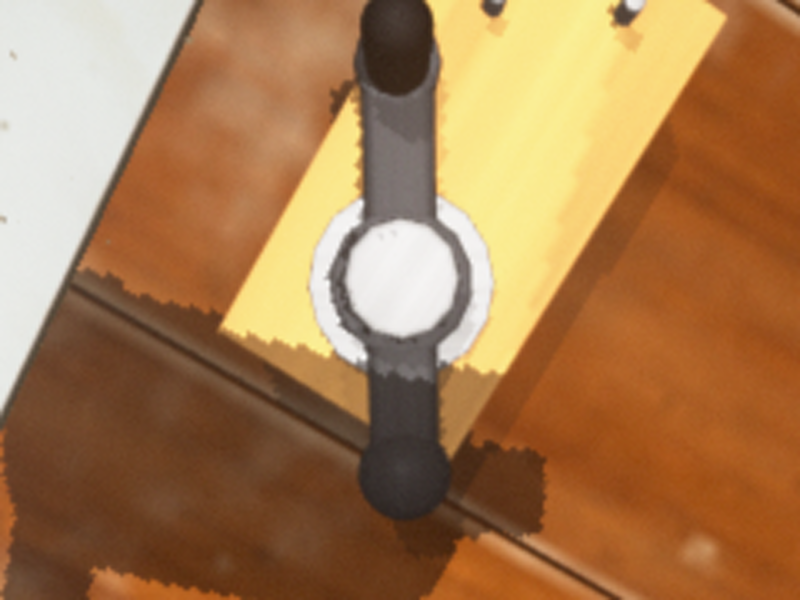

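The boss is centred at about wrist (321.9,134.4), with the bar vertical in the picture (handle up, ball down), so the yaw is right.

```bash
python3 - <<'E'
from h import *
import pickle
w=pickle.load(open('w6.pkl','rb'));D=pickle.load(open('d0.pkl','rb'))
print(onz(w,321.9,134.4,.114),tri([(w,321.9,134.4),(D['top'],186.5,192.5)]))
E
```

```text
[0.53804419 0.30933442 0.114     ] (array([0.53789341, 0.31003588, 0.10000627]), [array([-1. ,  0.4]), array([ 0.2, -0.3])])
```

```bash
python3 -m crank '[0,0,0,0.033,0.019,0,60, 0,0,0,0.032,0.0185,0,60, 0,0,0,0,0,-0.04,60, 0,0,0,0,0,-0.04,60, 0,0,0,0,0,-0.03,60, 0,0,0,0,0,-0.0165,60, 0,0,0,0,0,0,60, 0,0,0,0,0,0,15, 0,0,0,0,0,0,15, 0,0,0,0,0,0,15, 0,0,0,0,0,0,15, 0,0,0,0,0,0,15]' 20
```

```text
time_s: 12.0
position: [0.5384, 0.3091, 0.1148]
tool_rot: [[0.495, -0.869, 0.003], [-0.869, -0.495, 0.001], [0.001, -0.003, -1.0]]
ft_force: [-0.1, -1.7, 6.0]
grip_width: 0.023
```

```bash
python3 -m crank '[0,0,0,0,0,0.0015,40, 0,0,0,0,0,0,40, 0,0,0,0,0,0,40, 0,0,0.143,0,0,0,40, 0,0,0.143,0,0,0,40, 0,0,0.143,0,0,0,40, 0,0,0.143,0,0,0,40, 0,0,0.143,0,0,0,40, 0,0,0.143,0,0,0,40, 0,0,0.143,0,0,0,40, 0,0,0.143,0,0,0,40, 0,0,0.143,0,0,0,40, 0,0,0.143,0,0,0,40, 0,0,0.141,0,0,0,40, 0,0,0,0,0,0,40]'
python3 -m crank '[0,0,0,0,0,0,15, 0,0,0,0,0,0,15, 0,0,0,0,0,0,15, 0,0,0,0,0,0,15]'
```

```text
time_s: 13.5
position: [0.5376, 0.3091, 0.1146]
tool_rot: [[0.868, 0.496, -0.0], [0.496, -0.868, -0.0], [-0.0, -0.0, -1.0]]
ft_force: [-0.2, -0.0, -0.0]
grip_width: 0.0344
time_s: 13.9
position: [0.5376, 0.309, 0.1148]
tool_rot: [[0.869, 0.494, -0.0], [0.494, -0.869, -0.0], [-0.0, -0.0, -1.0]]
ft_force: [-1.8, -0.7, 0.4]
grip_width: 0.0231
```

The screw is centred by two grips at right angles. Next: lift, carry over the post, and keep the nose above the rim.

```bash
python3 -m crank '[0,0,0,0,0,0,15, 0,0,0,0,0,0.02,15, 0,0,0,0,0,0.04,15, 0,0,0,0,0,0.045,15, 0,0,0,0,0,0.045,15, 0,0,0,0,0,0.035,15, 0,0,0,0.0003,-0.02,0,15, 0,0,0,0.0003,-0.04,0,15, 0,0,0,0.0003,-0.04,0,15, 0,0,0,0.0003,-0.04,0,15, 0,0,0,0.0003,-0.04,0,15, 0,0,0,0.0005,-0.0397,0,15, 0,0,0,0,0,0,15, 0,0,0,0,0,0,15]' 60
python3 - <<'E'
from h import *
w=cam('wrist');import pickle;pickle.dump(w,open('w7.pkl','wb'))
cv2.imwrite('pics/w7.png',w['frame'][:,:,::-1])
o=observe();print(o['position'],o['tool_rot'],o['q'],o['ft_force'])
E
```

```text
time_s: 15.3
position: [0.5397, 0.0888, 0.2994]
tool_rot: [[0.87, 0.493, -0.001], [0.493, -0.87, 0.0], [-0.001, -0.001, -1.0]]
ft_force: [0.6, 0.9, -3.0]
grip_width: 0.0219
[0.53965903 0.08959685 0.29944537] [[ 8.69035495e-01  4.94749214e-01 -7.23870886e-04]
 [ 4.94749581e-01 -8.69035466e-01  4.60050547e-04]
 [-4.01459826e-04 -7.57935072e-04 -9.99999632e-01]] [-2.98745923e+00  1.98049128e+01  6.92477779e+01  2.41651856e-02
  9.09901014e+01 -3.26402834e+01] [ 0.26233035 -0.02781115 -4.33266314]
```

```bash
python3 -m crank '[0,0,0,0,-0.0002,-0.012,15, 0,0,0,0,0,-0.012,15, 0,0,0,0,0,-0.005,15, 0,0,0,0,0,-0.002,15, 0,0,0,0,0,0,15]'
python3 -m crank '[0,0,0,0,0,-0.003,15, 0,0,0,0,0,-0.003,15, 0,0,0,0,0,0,15]'
```

```text
time_s: 15.85
position: [0.5398, 0.0897, 0.2689]
tool_rot: [[0.868, 0.496, 0.0], [0.496, -0.868, 0.0], [0.0, -0.0, -1.0]]
ft_force: [-0.9, 1.1, -3.8]
grip_width: 0.0218
time_s: 16.15
position: [0.5395, 0.0891, 0.2625]
tool_rot: [[0.869, 0.495, -0.001], [0.495, -0.869, 0.0], [-0.001, -0.0, -1.0]]
ft_force: [-0.4, 0.4, -3.3]
grip_width: 0.0216
```

Nose about 11 mm in, free of forces. I'll continue.

```bash
python3 -m crank '[0,0,0,0,0,-0.003,15, 0,0,0,0,0,-0.003,15, 0,0,0,0,0,-0.003,15, 0,0,0,0,0,0,15]'
python3 -m crank '[0,0,0,0,0,-0.003,15, 0,0,0,0,0,-0.003,15, 0,0,0,0,0,0,15]'
```

```text
time_s: 16.55
position: [0.5396, 0.0891, 0.2532]
tool_rot: [[0.869, 0.495, -0.001], [0.495, -0.869, 0.0], [-0.001, -0.001, -1.0]]
ft_force: [-0.4, -0.3, -3.5]
grip_width: 0.0216
time_s: 16.85
position: [0.5396, 0.0892, 0.2473]
tool_rot: [[0.869, 0.495, -0.001], [0.495, -0.869, 0.0], [-0.001, -0.0, -1.0]]
ft_force: [-1.7, -0.4, -5.2]
grip_width: 0.0219
```

```bash
python3 -m crank '[0,0,0,-0.0003,0,-0.003,15, 0,0,0,0,0,-0.003,15, 0,0,0,0,0,-0.003,15, 0,0,0,0,0,0,15]'
python3 -m crank '[0,0,0,0,0,-0.0015,15, 0,0,0,0,0,0,15]'
python3 -m crank '[0,0,0,0,0,-0.0015,15, 0,0,0,0,0,0,15]'
```

```text
time_s: 17.25
position: [0.5394, 0.0892, 0.2383]
tool_rot: [[0.869, 0.495, -0.001], [0.495, -0.869, 0.0], [-0.0, -0.0, -1.0]]
ft_force: [-0.4, -0.9, -4.3]
grip_width: 0.0218
time_s: 17.45
position: [0.5394, 0.0892, 0.2372]
tool_rot: [[0.869, 0.495, -0.0], [0.495, -0.869, 0.0], [-0.0, -0.0, -1.0]]
ft_force: [-0.9, -1.3, -4.7]
grip_width: 0.0212
time_s: 17.65
position: [0.5394, 0.0892, 0.2357]
tool_rot: [[0.869, 0.495, -0.0], [0.495, -0.869, 0.0], [-0.0, -0.0, -1.0]]
ft_force: [-1.1, -1.1, -4.2]
grip_width: 0.0218
```

```bash
for i in 1; do :; done; python3 -m crank '[0,0,0,0,0,-0.0012,15, 0,0,0,0,0,0,15]'
python3 -m crank '[0,0,0,0,0,-0.0012,15, 0,0,0,0,0,0,15]'
python3 -m crank '[0,0,0,0,0,-0.0012,15, 0,0,0,0,0,0,15]'
python3 -m crank '[0,0,0,0,0,-0.0012,15, 0,0,0,0,0,0,15]'
```

```text
time_s: 17.85
position: [0.5395, 0.0891, 0.2348]
tool_rot: [[0.869, 0.495, 0.0], [0.495, -0.869, -0.0], [0.0, 0.0, -1.0]]
ft_force: [-1.1, -0.6, -0.8]
grip_width: 0.0217
time_s: 18.05
position: [0.5395, 0.0892, 0.234]
tool_rot: [[0.869, 0.495, 0.001], [0.495, -0.869, -0.0], [0.001, 0.0, -1.0]]
ft_force: [-3.9, -0.8, 3.0]
grip_width: 0.0217
time_s: 18.25
position: [0.5393, 0.0893, 0.2318]
tool_rot: [[0.869, 0.495, -0.001], [0.495, -0.869, 0.0], [-0.0, -0.001, -1.0]]
ft_force: [-1.1, -0.7, -5.6]
grip_width: 0.0213
time_s: 18.45
position: [0.5394, 0.0892, 0.2304]
tool_rot: [[0.869, 0.495, -0.001], [0.495, -0.869, 0.0], [-0.001, -0.0, -1.0]]
ft_force: [-0.5, -1.1, -3.5]
grip_width: 0.0216
```

```bash
python3 -m crank '[0,0,0,0,0,-0.001,15, 0,0,0,0,0,0,15]'
python3 -m crank '[0,0,0,0,0,-0.001,15, 0,0,0,0,0,0,15]'
python3 -m crank '[0,0,0,0,0,-0.001,15, 0,0,0,0,0,0,15]'
```

```text
time_s: 18.65
position: [0.5394, 0.0891, 0.2297]
tool_rot: [[0.869, 0.495, -0.0], [0.495, -0.869, 0.0], [-0.0, -0.0, -1.0]]
ft_force: [-0.3, -0.4, -4.7]
grip_width: 0.0215
time_s: 18.85
position: [0.5394, 0.0891, 0.229]
tool_rot: [[0.869, 0.495, 0.0], [0.495, -0.869, -0.0], [0.0, 0.0, -1.0]]
ft_force: [-2.1, -0.4, -2.5]
grip_width: 0.0216
time_s: 19.05
position: [0.5395, 0.0891, 0.2289]
tool_rot: [[0.869, 0.495, 0.001], [0.495, -0.869, -0.0], [0.001, 0.001, -1.0]]
ft_force: [-3.8, -0.7, 4.9]
grip_width: 0.0217
```

Contact at thread end ≈ −9 mm, after a brush at about −3 mm, so the handle (az 30°) is practically at the mark. I'll lift clear, turn clockwise 110° and set it down there.

```bash
python3 -m crank '[0,0,0,0,0,0.005,15, 0,0,0,0,0,0.006,15, 0,0,-0.14,0,0,0,15, 0,0,-0.14,0,0,0,15, 0,0,-0.14,0,0,0,15, 0,0,-0.14,0,0,0,15, 0,0,-0.14,0,0,0,15, 0,0,-0.14,0,0,0,15, 0,0,-0.14,0,0,0,15, 0,0,-0.14,0,0,0,15, 0,0,-0.14,0,0,0,15, 0,0,-0.14,0,0,0,15, 0,0,-0.14,0,0,0,15, 0,0,-0.14,0,0,0,15, 0,0,-0.14,0,0,0,15, 0,0,-0.1,0,0,0,15, 0,0,0,0,0,0,15]'
python3 -m crank '[0,0,0,0,0,-0.0025,15, 0,0,0,0,0,0,15]'
python3 -m crank '[0,0,0,0,0,-0.0015,15, 0,0,0,0,0,0,15]'
python3 -m crank '[0,0,0,0,0,-0.001,15, 0,0,0,0,0,0,15]'
```

```text
time_s: 20.75
position: [0.5398, 0.0889, 0.2395]
tool_rot: [[0.167, -0.986, 0.001], [-0.986, -0.167, -0.0], [0.001, -0.001, -1.0]]
ft_force: [-0.3, -1.6, -3.3]
grip_width: 0.0214
time_s: 20.95
position: [0.5395, 0.089, 0.2364]
tool_rot: [[0.17, -0.985, 0.0], [-0.985, -0.17, -0.0], [0.0, -0.0, -1.0]]
ft_force: [-0.6, -1.9, -4.3]
grip_width: 0.0216
time_s: 21.15
position: [0.5395, 0.089, 0.2349]
tool_rot: [[0.169, -0.986, 0.0], [-0.986, -0.169, -0.0], [0.0, 0.0, -1.0]]
ft_force: [0.5, -1.9, -3.7]
grip_width: 0.0216
time_s: 21.35
position: [0.5395, 0.0891, 0.2339]
tool_rot: [[0.168, -0.986, -0.0], [-0.986, -0.168, -0.0], [0.0, 0.0, -1.0]]
ft_force: [-0.1, -2.4, -3.5]
grip_width: 0.022
```

```bash
python3 -m crank '[0,0,0,0,0,-0.0007,15, 0,0,0,0,0,0,15]'
python3 -m crank '[0,0,0,0,0,-0.0007,15, 0,0,0,0,0,0,15]'
python3 -m crank '[0,0,0,0,0,-0.0007,15, 0,0,0,0,0,0,15]'
```

```text
time_s: 21.55
position: [0.5395, 0.0891, 0.2337]
tool_rot: [[0.168, -0.986, 0.001], [-0.986, -0.168, -0.0], [0.0, -0.001, -1.0]]
ft_force: [-0.6, -2.4, 0.3]
grip_width: 0.022
time_s: 21.75
position: [0.5397, 0.0891, 0.2336]
tool_rot: [[0.168, -0.986, 0.002], [-0.986, -0.168, -0.0], [0.0, -0.002, -1.0]]
ft_force: [-2.2, -2.2, 6.2]
grip_width: 0.0216
time_s: 21.95
position: [0.5398, 0.0892, 0.2335]
tool_rot: [[0.168, -0.986, 0.003], [-0.986, -0.168, -0.0], [0.001, -0.003, -1.0]]
ft_force: [-2.5, -1.9, 9.1]
grip_width: 0.0217
```

Contact is exactly where predicted, at 110° short of the mark. Now I'll turn anticlockwise 80° with the matching climb, and hold there for step 2.

```bash
python3 -m crank '[0,0,0,0,0,0.0012,15, 0,0,0.14,0,0,0.00016,15, 0,0,0.14,0,0,0.00016,15, 0,0,0.14,0,0,0.00016,15, 0,0,0.14,0,0,0.00016,15, 0,0,0.14,0,0,0.00016,15, 0,0,0.14,0,0,0.00016,15, 0,0,0.14,0,0,0.00016,15, 0,0,0.14,0,0,0.00016,15, 0,0,0.14,0,0,0.00016,15, 0,0,0.14,0,0,0.00016,15, 0,0,0,0,0,0,15, 0,0,0,0,0,0,15, 0,0,0,0,0,0,15, 0,0,0,0,0,0,15]'
```

```text
time_s: 23.45
position: [0.5394, 0.0893, 0.2348]
tool_rot: [[1.0, -0.004, -0.0], [-0.004, -1.0, 0.0], [-0.0, -0.0, -1.0]]
ft_force: [-1.8, -1.4, 3.7]
grip_width: 0.0215
```

```bash
python3 -m crank '[0,0,0.125,0,0,0.0003,15, 0,0,0.125,0,0,0.0003,15, 0,0,0.125,0,0,0.0002,15, 0,0,0.125,0,0,0.0002,15, 0,0,0.125,0,0,0,15, 0,0,0.125,0,0,0,15, 0,0,0.125,0,0,0,15, 0,0,0,0,0,0,15]'
python3 -m crank '[0,0,0,0,0,0,40, 0,0,0,0,0,0,40, 0,0,0,0,0,0,40, 0,0,0,0,0,0,40]'
python3 - <<'E'
from h import *
import pickle
w=cam('wrist');s=cam('scene');t=cam('top');pickle.dump((w,s,t),open('w8.pkl','wb'))
u,v=map(int,proj(s,(.54,.089,.19)))
o=np.zeros((600,800,3),np.uint8)
o[:,:480]=cv2.resize(s['frame'][v-45:v+45,u-36:u+36],(480,600),interpolation=cv2.INTER_CUBIC)
o[:240,480:]=cv2.resize(w['frame'],(320,240))
cv2.imwrite('pics/z8.png',o[:,:,::-1]);print(u,v)
E
```

```text
time_s: 24.25
position: [0.5391, 0.0892, 0.2348]
tool_rot: [[0.642, 0.766, -0.002], [0.766, -0.642, 0.0], [-0.001, -0.002, -1.0]]
ft_force: [-0.5, -1.0, -4.6]
grip_width: 0.0217
time_s: 24.65
position: [0.5395, 0.0892, 0.2359]
tool_rot: [[0.643, 0.766, 0.001], [0.766, -0.643, 0.0], [0.0, 0.0, -1.0]]
ft_force: [-0.0, -0.3, 0.4]
grip_width: 0.0341
261 224
```

View pics/z8.png

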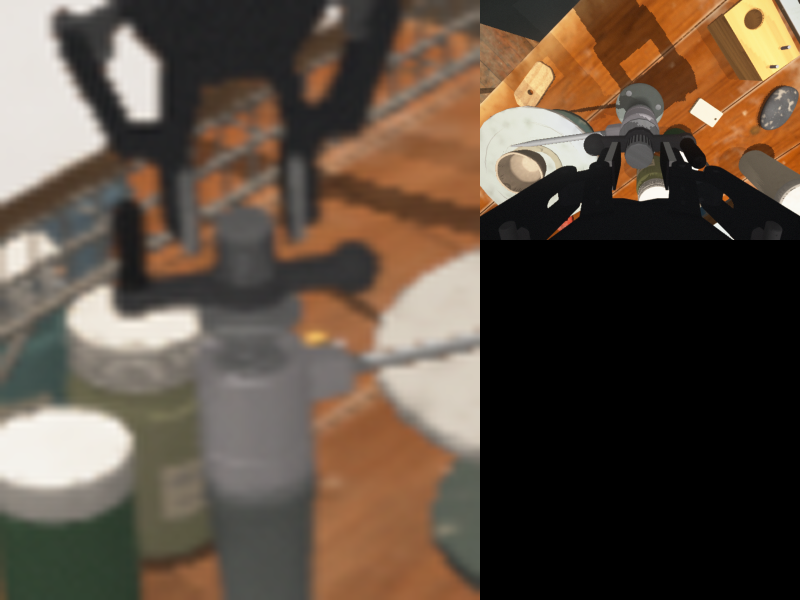

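The scene crop shows the screw upright in the post, with the boss top at about scene (261.7,212.3) between the open fingers. I'll check its height against dropped and not dropped.

```bash
python3 - <<'E'
from h import *
import pickle
w,s,t=pickle.load(open('w8.pkl','rb'))
for z in(.2284,.2354): print(z,proj(s,(.5394,.0891,z)),proj(w,(.5394,.0891,z)))
print('tip fingers',proj(s,(.5395,.0892,.2169)),'sleeve top',proj(s,(.5394,.0891,.167)))
b=w['frame'];import cv2
# tilt/scale check: sleeve top centre as seen in crop ~(253,352)
print('sleeve seen',225+253/6.67,179+352/6.67)
cv2.imwrite('pics/w8.png',cv2.resize(b[240:400,200:440],(720,480))[:,:,::-1])
E
```

```text
0.2284 (np.float64(260.5742494769666), np.float64(211.42047955366183)) (np.float64(317.6558696316512), np.float64(314.47123125543976))
0.2354 (np.float64(260.41979367712145), np.float64(209.04622055852224)) (np.float64(317.5377653871529), np.float64(322.7236450986568))
tip fingers (np.float64(260.77210239279214), np.float64(215.29762577059506)) sleeve top (np.float64(261.89394020351796), np.float64(231.70646157218948))
sleeve seen 262.9310344827586 231.7736131934033
```

The boss top matches the dropped height (211.4 px predicted, against 209.0 not dropped). I'll lower, regrip, and make the first half of the forward turn.

```bash
python3 -m crank '[0,0,0,0,0,-0.0035,40, 0,0,0,0,0,-0.0033,40, 0,0,0,0,0,0,40, 0,0,0,0,0,0,15, 0,0,0,0,0,0,15, 0,0,0,0,0,0,15, 0,0,0,0,0,0,15]' 50
python3 -m crank '[0,0,-0.138,0,0,-0.00015,15, 0,0,-0.138,0,0,-0.00015,15, 0,0,-0.138,0,0,-0.00015,15, 0,0,-0.138,0,0,-0.00015,15, 0,0,0,0,0,0,15]'
```

```text
time_s: 25.5
position: [0.5394, 0.0891, 0.229]
tool_rot: [[0.643, 0.766, -0.0], [0.766, -0.643, -0.0], [-0.0, 0.0, -1.0]]
ft_force: [-0.7, -0.4, 0.3]
grip_width: 0.0222
time_s: 26.0
position: [0.5394, 0.0891, 0.2284]
tool_rot: [[0.949, 0.314, -0.0], [0.314, -0.949, -0.0], [-0.0, 0.0, -1.0]]
ft_force: [-1.6, -1.1, 0.5]
grip_width: 0.0219
```

```bash
python3 -m crank '[0,0,-0.138,0,0,-0.00015,15, 0,0,-0.138,0,0,-0.00015,15, 0,0,-0.138,0,0,-0.00015,15, 0,0,-0.138,0,0,-0.00015,15, 0,0,-0.138,0,0,-0.00015,15, 0,0,-0.138,0,0,-0.00015,15, 0,0,-0.138,0,0,-0.00015,15, 0,0,-0.138,0,0,-0.00015,15, 0,0,-0.138,0,0,-0.00015,15, 0,0,-0.138,0,0,-0.00015,15]'
python3 -m crank '[0,0,-0.138,0,0,-0.00015,15, 0,0,-0.138,0,0,-0.00015,15, 0,0,-0.138,0,0,-0.00015,15, 0,0,-0.138,0,0,-0.00015,15, 0,0,-0.138,0,0,-0.00015,15, 0,0,-0.138,0,0,-0.00015,15, 0,0,-0.138,0,0,-0.00015,15, 0,0,-0.138,0,0,-0.00015,15, 0,0,-0.138,0,0,-0.00015,15, 0,0,-0.138,0,0,-0.00015,15, 0,0,0,0,0,0,15]'
```

```text
time_s: 27.0
position: [0.5396, 0.0889, 0.2269]
tool_rot: [[0.488, -0.873, 0.0], [-0.873, -0.488, -0.001], [0.001, -0.0, -1.0]]
ft_force: [-0.4, -1.8, 0.9]
grip_width: 0.022
time_s: 28.1
position: [0.5389, 0.0888, 0.2253]
tool_rot: [[-0.762, -0.648, -0.001], [-0.648, 0.762, -0.001], [0.002, 0.0, -1.0]]
ft_force: [-3.7, -2.6, 1.4]
grip_width: 0.0221
```

First half done. Now I'll open, swing the hand back half a turn, and regrip.

```bash
python3 -m crank '[0,0,0,0,0,0,40, 0,0,0,0,0,0,40, 0,0,0,0,0,0,40, 0,0,0.143,0,0,0,40, 0,0,0.143,0,0,0,40, 0,0,0.143,0,0,0,40, 0,0,0.143,0,0,0,40, 0,0,0.143,0,0,0,40, 0,0,0.143,0,0,0,40, 0,0,0.143,0,0,0,40, 0,0,0.143,0,0,0,40, 0,0,0.143,0,0,0,40, 0,0,0.143,0,0,0,40, 0,0,0.143,0,0,0,40]'
python3 -m crank '[0,0,0.143,0,0,0,40, 0,0,0.143,0,0,0,40, 0,0,0.143,0,0,0,40, 0,0,0.143,0,0,0,40, 0,0,0.143,0,0,0,40, 0,0,0.143,0,0,0,40, 0,0,0.143,0,0,0,40, 0,0,0.143,0,0,0,40, 0,0,0.143,0,0,0,40, 0,0,0.143,0,0,0,40, 0,0,0.143,0,0,0,40, 0,0,0,0,0,0,40]'
```

```text
time_s: 29.5
position: [0.5396, 0.0893, 0.2254]
tool_rot: [[0.654, -0.757, 0.001], [-0.757, -0.654, 0.0], [0.0, -0.001, -1.0]]
ft_force: [0.6, 0.1, 1.0]
grip_width: 0.0339
time_s: 30.7
position: [0.5396, 0.0893, 0.2254]
tool_rot: [[0.759, 0.652, 0.001], [0.652, -0.759, 0.0], [0.001, 0.0, -1.0]]
ft_force: [-0.3, -0.2, 0.0]
grip_width: 0.0338
```

```bash
python3 -m crank '[0,0,0,0,0,0,15, 0,0,0,0,0,0,15, 0,0,0,0,0,0,15, 0,0,0,0,0,0,15]'
python3 -m crank '[0,0,-0.138,0,0,-0.00015,15, 0,0,-0.138,0,0,-0.00015,15, 0,0,-0.138,0,0,-0.00015,15, 0,0,-0.138,0,0,-0.00015,15, 0,0,-0.138,0,0,-0.00015,15, 0,0,-0.138,0,0,-0.00015,15, 0,0,-0.138,0,0,-0.00015,15, 0,0,-0.138,0,0,-0.00015,15]'
```

```text
time_s: 31.1
position: [0.5395, 0.0891, 0.2256]
tool_rot: [[0.761, 0.649, 0.0], [0.649, -0.761, -0.0], [0.0, 0.0, -1.0]]
ft_force: [-1.2, -0.7, 3.6]
grip_width: 0.0222
time_s: 31.9
position: [0.5394, 0.0891, 0.2243]
tool_rot: [[0.92, -0.392, 0.0], [-0.392, -0.92, -0.0], [0.0, 0.0, -1.0]]
ft_force: [-1.5, -1.3, 4.5]
grip_width: 0.0217
```

```bash
python3 -m crank '[0,0,-0.138,0,0,-0.00014,15, 0,0,-0.138,0,0,-0.00014,15, 0,0,-0.138,0,0,-0.00014,15, 0,0,-0.138,0,0,-0.00014,15, 0,0,-0.138,0,0,-0.00014,15, 0,0,-0.138,0,0,-0.00014,15, 0,0,-0.138,0,0,-0.00014,15, 0,0,-0.138,0,0,-0.00014,15, 0,0,-0.138,0,0,-0.00014,15, 0,0,-0.138,0,0,-0.00014,15, 0,0,-0.138,0,0,-0.00014,15, 0,0,-0.138,0,0,-0.00014,15, 0,0,-0.138,0,0,-0.00014,15, 0,0,-0.138,0,0,-0.00014,15, 0,0,-0.138,0,0,-0.00014,15, 0,0,-0.138,0,0,-0.00014,15, 0,0,0,0,0,0,15, 0,0,0,0,0,0,15, 0,0,0,0,0,0,15]'
python3 - <<'E'
from h import *
import pickle
w=cam('wrist');s=cam('scene');t=cam('top');pickle.dump((w,s,t),open('w9.pkl','wb'))
o=observe();print(o['position'],o['qvel'].round(2),o['ft_force'],o['grip_width'])
for z in(.2284,.2214): print(z,proj(s,(.5394,.0891,z)))
u,v=map(int,proj(s,(.5,.02,.17)));print(u,v)
I=np.zeros((600,800,3),np.uint8)
I[:450,:600]=cv2.resize(s['frame'][v-60:v+60,u-80:u+80],(600,450),interpolation=cv2.INTER_CUBIC)
I[450:,:200]=cv2.resize(w['frame'],(200,150));I[450:,200:]=cv2.resize(t['frame'][150:260,200:440],(600,275))[:150] if 0 else 0
I[450:600,210:538]=cv2.resize(t['frame'][150:260,200:440],(328,150))
cv2.imwrite('pics/z9.png',I[:,:,::-1])
E
```

```text
time_s: 33.8
position: [0.5389, 0.0889, 0.2218]
tool_rot: [[-0.858, -0.514, -0.002], [-0.514, 0.858, -0.001], [0.002, 0.0, -1.0]]
ft_force: [-4.8, -2.3, 4.6]
grip_width: 0.022
[0.53893474 0.08889114 0.22180171] [0.02 0.   0.08 0.03 0.01 0.06] [-4.66996863 -2.20434761  3.74008302] 0.02200415945033737
0.2284 (np.float64(260.5742494769666), np.float64(211.42047955366183))
0.2214 (np.float64(260.72786882105834), np.float64(213.78188074353503))
289 224
```

View pics/z9.png

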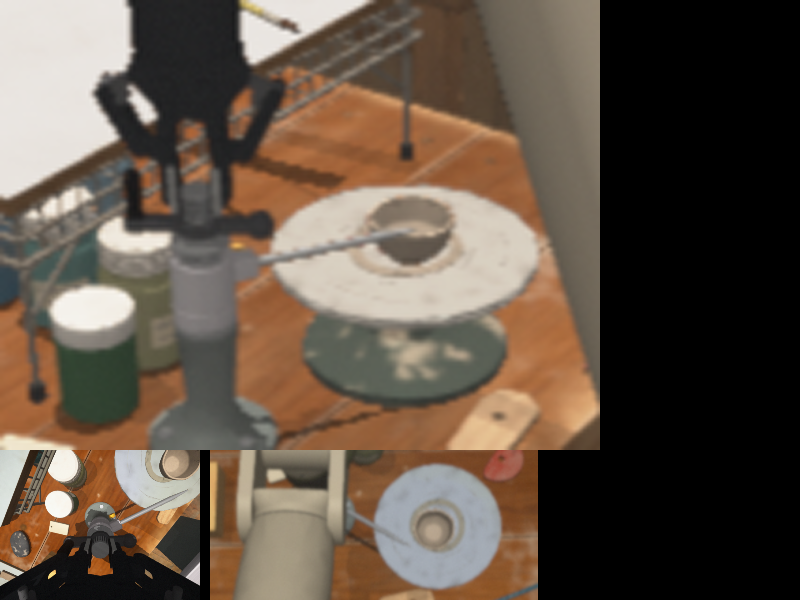

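The picture shows the screw gripped low in the post, a gap above the sleeve, the pointer tip over the wheel (top about (345,218)) and the bowl standing. One last check of tip and bowl, then I'll hand in.

```bash
python3 - <<'E'
from h import *
import pickle
w,s,t=pickle.load(open('w9.pkl','rb'));D=pickle.load(open('d0.pkl','rb'))
tip=onz(t,345,218,.151);wc=onz(t,366,205,.098);print('tip',tip,'wheel',wc,'dist',np.hypot(*(tip-wc)[:2]))
for n,a,b,(x0,y0,x1,y1) in(('top',D['top'],t,(345,185,390,225)),('scene',D['scene'],s,(302,212,335,240))):
    g=[cv2.GaussianBlur(cv2.cvtColor(i['frame'],cv2.COLOR_RGB2GRAY),(3,3),0)[y0:y1,x0:x1].astype(np.float32) for i in(a,b)]
    print(n,'bowl shift px',cv2.phaseCorrelate(*g,cv2.createHanningWindow((x1-x0,y1-y0),cv2.CV_32F)))
o=observe();print(o['grip_width'],o['ft_force'],o['time_s']);print(close_job())
E
```

```text
tip [ 0.45746559 -0.04828438  0.151     ] wheel [ 0.49537888 -0.09871023  0.098     ] dist 0.06308869793387502
top bowl shift px ((0.48046463928479, 0.05963660712661323), 0.9090449077553219)
scene bowl shift px ((-0.17564578470101466, -0.08875299779477608), 1.0104944061349939)
0.02200415945033737 [-4.66996863 -2.20434761  3.74008302] 33.95
the job is handed in; nothing more can be done
None
```

I handed the job in at about 34 s with the screw started, loose and still gripped in the fingers. The hand-in gives no verdict, so what follows is from my own checks.

**Sleeve and pointer:** The sleeve went down onto the shoulder, with contact felt at the right height, and I let it go. The pointer tip is about 63 mm from the wheel centre (the limit is 104 mm).

**Screw:**
- I stood it in the post 110° short of the drop.
- I turned it back with the climb and released it just past the mark. It dropped about 7 mm, confirmed in the scene picture and by the height at which I regripped it.
- I then turned it forward about 1.05 turns in two strokes.
- The thread end is now about 16 mm below the mouth, well clear of the sleeve.

**Bowl:** It moved by less than half a pixel in both the top and scene views, about 1 mm at most.

**Disagreements and gaps:**
- The top camera read 3 to 4 mm less in x than the wrist camera throughout. I trusted the wrist camera and the felt contact.
- I never saw the collar mark. I inferred its angle from the thread heights at two screw angles, and they agreed.
- A side load of about 5 N was left on the wrist at the end.

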